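Clear the inspection slide and step the cover under the pointer

ROBOT

A 6-joint arm with a two-finger parallel gripper is mounted at the origin on the work surface. World frame = base frame: x ahead of the robot, y to its left, z up, the work surface at z = 0. Lengths are in mm, angles in degrees, forces in N, time in s.
With the tool pointing down it reaches from about 325 to 925 mm from the base axis. Payload 3.1 kg.
Tool frame: the origin (TCP) lies at the very end of the fingers, on their centre line; the grasp point (between the pads) lies 19 mm behind it; y points along the fingers, x is the direction in which the jaws open and shut, and the axes are right-handed (so a half turn about y gives the same grasp; the last joint's range is limited). The gripper opens to 85 mm and grips with 20 to 120 N. Pads are 22 mm wide; open, the fingers measure 114 mm over their backs; the gripper's body (76 mm by 85 mm) begins 54 mm behind the grasp point. The pads swing forward as they close: fully open they stand 13 mm farther back than shut.
Start: joints at [61.295, 12.427, 92.441, -0, 75.132, -6.429], TCP at [236.907, 578.372, 231.3] pointing down, gripper open.
Joint ranges: [-157.48, 157.48], [-44.54, 120.13], [17.64, 146.25], [-64.5, 244.5], [7.68, 150.69], [-147.95, 147.95]. Speed limits (degrees/s): [159.86, 159.86, 180, 180, 180, 180].

INTERFACE

Orientations are given as [roll, pitch, yaw] about the fixed x, y, z axes, in that order (R = Rz(yaw) Ry(pitch) Rx(roll)).
In Python, from station import * gives the robot as it stands. The module is installed in compiled form; this text tells all that it offers.
- The arm moves only by the shell command python3 -m pendant 'ROWS' [FORCE]. ROWS is a JSON object of lists of equal length, an entry for each row: "linear": the shift along the tool's x, y, z in m, a list of three; "rotation": the turn, a rotation vector about the tool's x, y, z in units of 6 degrees (1.0 is 6 degrees), a list of three; "fingers": the finger opening in m, from 0 to 0.0854. A call has 1 to 5 rows; each row shifts and turns the commanded pose from where the row before left it, along the tool's axes as they then stand; what a row does not reach is not made up. A row lasts 1/12 s, in which the tool goes at most 41.7 mm and 7.16 degrees, less where a joint would pass 70% of its speed; a pose out of reach is approached as far as the arm can. A call with a gripper value outside its range is refused whole. The fingers move at their own pace and stop on an object; FORCE is the grip in N (left out, the last holds). Time passes only in rows, so rows that do not move let the fingers close. It gives the time, the measured TCP pose, the force and the opening at its end, in the units of the state.
- state(): the state, without advancing time (a new reading comes with each control period).
- capture(name): name is "side" or "top" or "wrist"; returns a dict with "frame" (420x560x3 uint8, blue, green, red), "fx", "fy", "cx", "cy" (pixels), "k1" (the pictures are not rectified: a ray, as slopes to the right and down, at radius r is drawn at 1 + k1 r^2 times it, then the intrinsics apply), "extrinsics" (4x4, takes a point from camera to world coordinates); the wrist camera has in their place "hand_eye" (4x4, takes a point from camera to tool coordinates, whose origin is the TCP and whose axes are the tool frame's). Camera axes: x right, y up, looking along -z (the intrinsics and any distortion apply to the point x, -y, -z); pixel columns grow to the right and rows downward; lengths in mm; the calibration is good to about 2 mm. A picture is of the moment at which its call begins: read the wrist's pose just before it. There is no depth.
- sign_off(): hands the job in, once; it reports no verdict.
The state is a dict: "time_s": time; "joints": joint angles; "joint_velocities": joint speeds; "tau": joint torques, N m; "position": TCP position; "ee_rot": TCP orientation; "force": force on the tool from outside, world axes, zero at the start; "ft_torque": the same for the moment, N m; "grip_width": finger opening in mm.
Only numpy, scipy, OpenCV 4.12 (cv2) and the standard library are available. Lean on these libraries where they do the work, as an engineer would, in place of code of your own. Each camera call takes 0.05 s, during which the arm holds its last target.

TASK

A stray bracket casting is lying on the bed of the x-y inspection stage, in the way of the slide: without shifting the stage, lift it off and set it down, web upright, flat on the floor of the empty red bin (do not drop it). Then slide the stage (its black grip post moves it both ways) to bring the gearbox cover under the fixed pointer: first stop with the hole of the small boss under the tip for a second, then move on and leave it with the hole of the large boss under the tip. Leave everything else where it is.

Things in the scene. Friction and masses are not known exactly. Their poses are not given: they have to be found in the camera images.
- bracket: stray die-cast aluminium bracket on the bed (30 mm above the table), length roughly along the bed: foot plate 64 (its x) x 110 (its y) x 14 mm; upright web in the middle, 16 mm thick (x), 90 mm long (y), top 62 mm above the underside; low cross ribs near the ends, 50 mm wide (x), 8 mm thick, to 30 mm high. About 0.25 to 0.5 kg. Origin: centre of the underside, z up.
- empty_bin: fixed, empty red open bin, 220 (its x) x 170 (its y) x 70 mm high outside, walls and floor 5 mm thick. Origin: centre of the underside. Left or right of the stage, changing places with the full bin.
- full_bin: fixed red bin of the same size, heaped with the same kind of brackets to about 110 mm high. Origin: centre of the underside. Not to be used.
- bed: fixed grey bed of the x-y stage, 180 (its x) x 440 (its y, from -215 to +225) x 30 mm high, standing on the table. Origin: underside, on its centre line. Its y axis is the direction of the long slide, its x axis that of the cross slide.
- slide_y (a joint): position of the long slide along the bed's y, metres, -0.24 to 0.03; at 0 the stage plate's centre is 120 mm to +y of the bed's origin. Moves freely against about 1.5 N of friction and stays where left.
- slide_x (a joint): position of the cross slide (the stage's top plate) along the bed's x, metres, -0.045 to 0.045; at 0 the plate's centre is over the bed's centre line. About 1.5 N of friction; stays where left.
- grip_top (a point): centre of the top of the black round grip post, 26 mm diameter, 50 mm tall, standing upright at the near edge of the stage's dark steel top plate (plate 210 x 160 mm, its top 67 mm above the table); the post's top is 117 mm above the table. Moving the post moves both slides.
- small_boss (a point): centre of the hole (16 mm wide, dark) in the top of the small round boss (28 mm diameter) of the aluminium gearbox cover fixed on the stage plate; 97 mm above the table. The cover (105 x 150 mm) is the plate's far part.
- large_boss (a point): centre of the hole (16 mm wide, dark) in the top of the large round boss (44 mm diameter) of the same cover; 97 mm above the table.
- pointer_tip (a point): tip of the fixed vertical pointer, 112 mm above the table (15 mm above the bosses). Its 10 mm rod hangs from a 14 mm square arm (158 to 172 mm above the table) that comes from a column 155 mm farther away, behind the bed; the column is 188 mm tall.
- wrench: loose steel wrench, 160 mm, lying on the table before the stage: bystander. Origin: underside.
- tape_roll: loose cardboard roll, 96 mm wide, 24 mm high, on the table before the stage: bystander. Origin: centre of the underside.
- flange: loose round aluminium flange, 64 mm wide, 34 mm high, behind the stage: bystander. Origin: centre of the underside.
- spray: loose white bottle, 60 mm wide, 170 mm tall, behind the stage: bystander. Origin: centre of the underside.
- mug: loose blue mug, 80 mm wide, 95 mm tall, behind the stage: bystander. Origin: centre of the underside.
- marker: loose black marker pen, 130 mm long, 18 mm thick, on the table before the stage: bystander.
Not all that is in view belongs to the job. What is shaped like the bracket but pink or purple is not meant.

How it is judged (in metres and radians):
On the way, in this order (a step that is already met when the one before it is completed fails the run):
1. the bracket stands flat, released and at rest in the empty bin, and the stage has not been shifted (under 15 mm) (x of bracket in the frame of empty_bin between -0.1 and 0.1 m and y of bracket in the frame of empty_bin between -0.075 and 0.075 m and height (world z) of bracket below 0.02 m and angle between bracket's own z axis and vertical below 0.2 rad and linear speed of bracket below 0.03 m/s and contact force between the fingers and bracket below 0.1 N and distance of grip_top from where it was at the start of the episode below 0.015 m), for 0.2 s.
2. the hole of the small boss is stopped under the pointer tip (within 8 mm) (horizontal distance between small_boss and pointer_tip below 0.008 m and velocity of joint slide_x between -0.015 and 0.015 m/s and velocity of joint slide_y between -0.015 and 0.015 m/s), for 0.5 s.
At the end, for the whole second after the job is handed in: The bracket stands flat (tilt under 0.2 rad) on the floor of the empty bin, its centre within 100 mm and 75 mm of the bin's centre along x and y, at rest and released, and the centre of the large boss is within 8 mm horizontally of the pointer tip, the stage at rest (x of bracket in the frame of empty_bin between -0.1 and 0.1 m and y of bracket in the frame of empty_bin between -0.075 and 0.075 m and height (world z) of bracket below 0.02 m and angle between bracket's own z axis and vertical below 0.2 rad and linear speed of bracket below 0.03 m/s and contact force between the fingers and bracket below 0.1 N and horizontal distance between large_boss and pointer_tip below 0.008 m and velocity of joint slide_x between -0.015 and 0.015 m/s and velocity of joint slide_y between -0.015 and 0.015 m/s); the robot touches nothing.
It fails at once if the bracket is dropped (over 0.9 m/s while the fingers do not touch it) (linear speed of bracket above 0.9 m/s and contact force between the fingers and bracket below 0.1 N).
It fails at once if a bystander is shifted by more than 30 mm (distance of any of wrench, tape_roll, flange, spray, mug, marker from where it was at the start of the episode above 0.03 m).
It also fails if it takes over 61 s, if anything falls off the work surface, if the arm or the gripper's body presses on something with over 40 N, if the wrist force passes 120 N, or if a joint passes its speed limit or range.

## Working session

There is one attempt and no reset: what is moved stays moved. The work goes in short steps, Python scripts to look and compute and a shell command to move; the robot and the scene stay as the last step left them, time stands still between calls to the robot, and variables do not carry over. Pictures are saved under pics/ and viewed, and the job is handed in when it is done.

```bash
mkdir -p pics; ls; python3 - <<'E'
from station import *
import cv2
print(state())
for n in("top","side","wrist"):
    c=capture(n); cv2.imwrite(f"pics/{n}0.png",c["frame"])
    print(n,{k:(v.tolist() if hasattr(v,'tolist') else v) for k,v in c.items() if k!="frame"})
E
```

```text
pics
{'time_s': 0.0, 'joints': array([ 6.12958815e+01,  1.24773006e+01,  9.25292428e+01, -5.67822938e-04,
        7.51307826e+01, -6.42728349e+00]), 'joint_velocities': array([ 0.03721642,  0.09647054, -0.03501812, -0.00802586, -0.10921956,
        0.05359864]), 'tau': array([ 3.80076908e-04, -3.96833146e+01, -3.03860986e+01, -4.38470533e-05,
        9.47589084e-03,  1.21890457e-05]), 'position': array([236.5016391 , 577.64562963, 229.95541617]), 'ee_rot': array([-89.98517242,   0.13652424,  67.72332905]), 'force': array([-0.41815265,  0.32064104,  0.05631421]), 'ft_torque': array([-0.01555275,  0.01273547, -0.01311479]), 'grip_width': 85.53649003319829}
top {'fx': 465.1458723789538, 'fy': 465.1458723789538, 'cx': 278.32072219474577, 'cy': 213.4170051283196, 'k1': -0.13505326440268395, 'extrinsics': [[0.014044342826976914, 0.9779254193748206, -0.20848172719722832, 303.601046755963], [-0.9998901063331569, 0.012745712674193926, -0.0075711336994535436, -22.3804274410775], [-0.004746755905505346, 0.20856514797302084, 0.977996956722957, 1432.6689147231111], [0.0, 0.0, 0.0, 1.0]]}
side {'f
[... 154 characters left out ...]
89334466069, 0.033977205836416204, -0.04566239955987254, 521.3125002286606], [-0.0553549726030352, -0.7662862458598222, 0.6401103158160925, 662.7131597220674], [-0.013241308777189159, 0.6416002952692668, 0.7669248521545361, 947.8713824342499], [0.0, 0.0, 0.0, 1.0]]}
wrist {'fx': 310.74644360790796, 'fy': 310.74644360790796, 'cx': 276.9006398117831, 'cy': 207.35781542955334, 'k1': 0.02153020956011574, 'hand_eye': [[0.9999995227611036, 0.0009489287788149135, 0.0002324042536358493, 0.1519460212228152], [-7.49276248681758e-05, 0.31167316874515905, -0.9501893654794301, -142.67576034684745], [-0.0009740962043879553, 0.9501888945986076, 0.3116730911035796, 78.99983020764331], [0.0, 0.0, 0.0, 1.0]]}
```

View pics/top0.png

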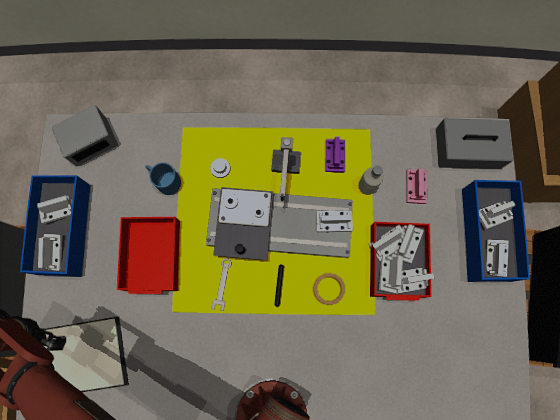

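View pics/side0.png

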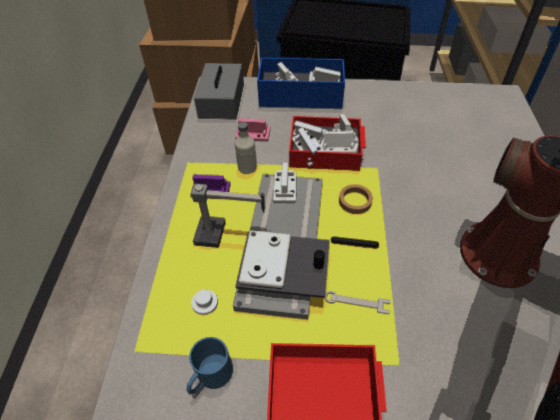

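View pics/wrist0.png

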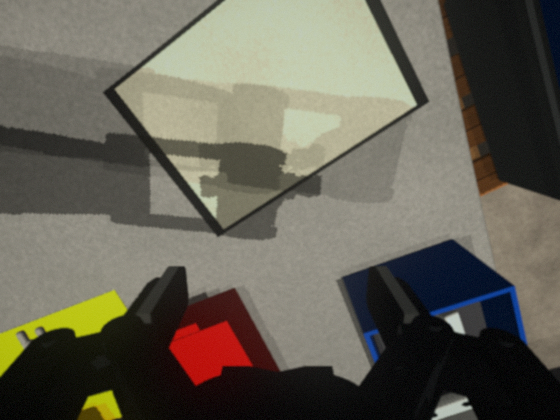

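```bash
cat > h.py <<'E'
from station import *
import cv2, numpy as np
from scipy.spatial.transform import Rotation as R
def cam(n):
    s=state(); c=capture(n)
    if n=="wrist":
        T=np.eye(4);T[:3,:3]=R.from_euler('xyz',s["ee_rot"],degrees=True).as_matrix();T[:3,3]=s["position"]
        c["E"]=T@np.array(c["hand_eye"])
    else: c["E"]=np.array(c["extrinsics"])
    return c
def unproj(c,uv,z):
    xd=np.array([(uv[0]-c["cx"])/c["fx"],(uv[1]-c["cy"])/c["fy"]])
    x=xd.copy()
    for _ in range(30): x=xd/(1+c["k1"]*(x@x))
    d=c["E"][:3,:3]@np.array([x[0],-x[1],-1]); o=c["E"][:3,3]
    return o+d*(z-o[2])/d[2]
def proj(c,p):
    q=c["E"][:3,:3].T@(np.array(p)-c["E"][:3,3]); x=np.array([q[0]/-q[2],-q[1]/-q[2]])
    x=x*(1+c["k1"]*(x@x)); return [c["fx"]*x[0]+c["cx"],c["fy"]*x[1]+c["cy"]]
def crop(c,f,x0,y0,x1,y1,s):
    cv2.imwrite(f,cv2.resize(c["frame"][y0:y1,x0:x1],None,fx=s,fy=s,interpolation=cv2.INTER_CUBIC))
E
python3 - <<'E'
from h import *
c=cam("top"); crop(c,"pics/t1.png",200,130,360,260,5)
crop(c,"pics/t2.png",110,205,190,305,6)
c=cam("side"); crop(c,"pics/s1.png",180,160,340,320,3.75)
E
```

```text
(no output)
```

View pics/t1.png

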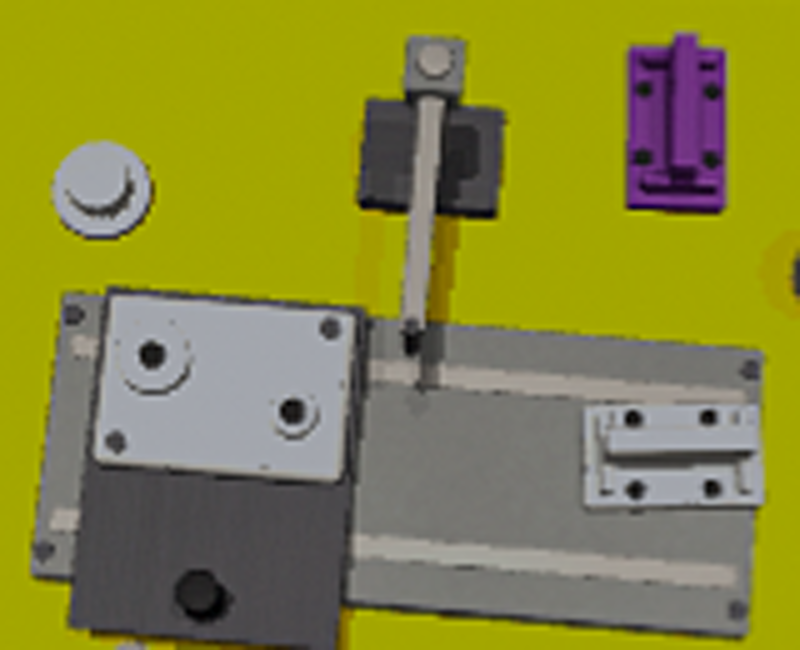

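View pics/t2.png

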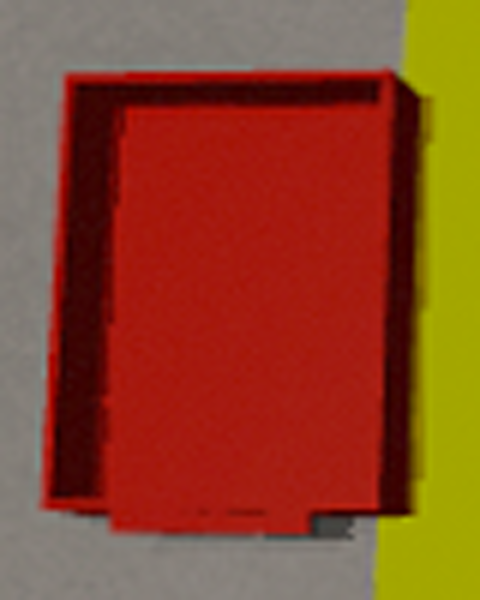

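View pics/s1.png

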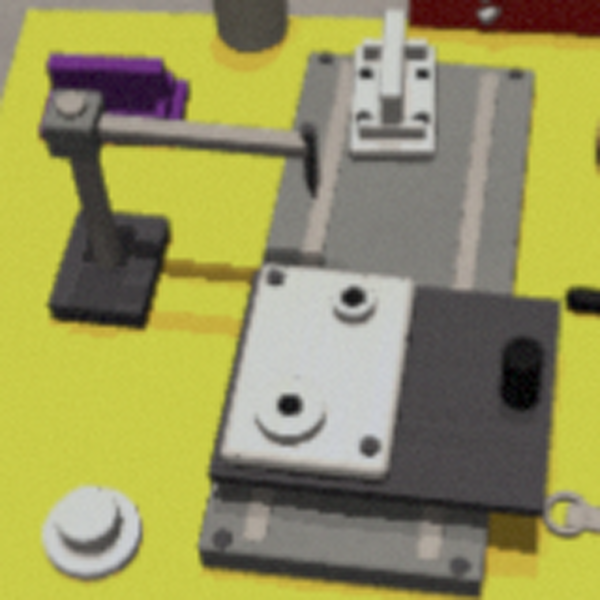

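```bash
cat > m1.py <<'E'
from h import *
T=cam("top");S=cam("side")
t=lambda u,v:((u+.5)/5+200-.5,(v+.5)/5+130-.5)
t2=lambda u,v:((u+.5)/6+110-.5,(v+.5)/6+205-.5)
s=lambda u,v:((u+.5)/3.75+180-.5,(v+.5)/3.75+160-.5)
P=lambda n,c,uv,z:print(n,np.round(unproj(c,uv,z),1))
for u,v in((607,431),(757,434),(757,455),(607,452)):P("web",T,t(u,v),92)
for u,v in((586,405),(764,407),(762,507),(584,503)):P("foot",T,t(u,v),44)
P("websideend",S,s(395,12),92)
P("large",T,t(152,354),97);P("largeS",S,s(289,404),97)
P("small",T,t(292,411),97);P("smallS",S,s(353,297),97)
P("post",T,t(199,588),117);P("postS",S,s(522,347),117)
P("tip",T,t(411,350),112);P("tipS",S,s(315,193),112)
for u,v in((64,292),(763,350),(747,636),(32,577)):P("bed",T,t(u,v),30)
for u,v in((108,289),(367,308),(342,648),(70,628)):P("plate",T,t(u,v),67)
for u,v in((66,73),(392,71),(412,512),(43,510)):P("bin",T,t2(u,v),70)
for u,v in((384,250),(349,640)):pass
P("wrench",T,(228,262),5);P("wrench",T,(218,308),5);
E
python3 m1.py
```

```text
web [ 583.9 -137.8   92. ]
web [ 583.2 -226.6   92. ]
web [ 570.6 -226.3   92. ]
web [ 571.2 -137.8   92. ]
foot [ 610.  -129.2   44. ]
foot [ 610.2 -238.5   44. ]
foot [ 548.  -236.1   44. ]
foot [ 549.1 -127.8   44. ]
websideend [ 582.6 -225.2   92. ]
large [625.9 131.5  97. ]
largeS [628.3 129.2  97. ]
small [592.4  47.8  97. ]
smallS [594.7  45.9  97. ]
post [484.   97.5 117. ]
postS [485.9  93.7 117. ]
tip [626.5 -21.7 112. ]
tipS [625.1 -28.1 112. ]
bed [681.3 196.1  30. ]
bed [ 649.6 -240.8   30. ]
bed [ 470.8 -227.8   30. ]
bed [501.1 207.9  30. ]
plate [673.5 163.4  67. ]
plate [663.4   5.3  67. ]
plate [456.5  16.6  67. ]
plate [465.8 177.9  67. ]
bin [577.5 468.2  70. ]
bin [580.8 299.8  70. ]
bin [361.5 277.7  70. ]
bin [357.5 462.9  70. ]
wrench [452.9 141.5   5. ]
wrench [312.3 167.5   5. ]
```

```bash
python3 -m pendant '{"linear":[[0,0,0],[0,0,0],[0,0,0],[0,0,0],[0,0,0]],"rotation":[[0,1.1,0],[0,1.1,0],[0,1.1,0],[0,1.1,0],[0,1.1,0]],"fingers":[0.085,0.085,0.085,0.085,0.085]}' 40; python3 -m pendant '{"linear":[[0,0,0],[0,0,0],[0,0,0],[0,0,0],[0,0,0]],"rotation":[[0,1.1,0],[0,1.1,0],[0,1.1,0],[0,1.1,0],[0,1.1,0]],"fingers":[0.085,0.085,0.085,0.085,0.085]}'
```

```text
time_s: 0.77
position: [236.9, 578.4, 231.3]
ee_rot: [-90.0, 0.0, 34.4]
force: [-1.0, -0.1, 0.3]
grip_width: 85.2
time_s: 1.18
position: [236.9, 578.4, 231.3]
ee_rot: [-90.0, 0.0, 1.4]
force: [0.6, 0.4, -0.1]
grip_width: 84.7
```

```bash
python3 -m pendant '{"linear":[[0.014,0,-0.032],[0.014,0,-0.032],[0.014,0,-0.032],[0.014,0,-0.032],[0.014,0,-0.032]],"rotation":[[0,0.3,0],[0,0,0],[0,0,0],[0,0,0],[0,0,0]],"fingers":[0.085,0.085,0.085,0.085,0.085]}';  python3 -m pendant '{"linear":[[0.014,0,-0.032],[0.014,0,-0.032],[0.014,0,-0.032],[0.014,0,-0.032],[0.014,0,-0.032]],"rotation":[[0,0,0],[0,0,0],[0,0,0],[0,0,0],[0,0,0]],"fingers":[0.085,0.085,0.085,0.085,0.085]}'; python3 -m pendant '{"linear":[[0.014,0,-0.032],[0.014,0,-0.032],[0.014,0,-0.032],[0.014,0,-0.032],[0.014,0,-0.032]],"rotation":[[0,0,0],[0,0,0],[0,0,0],[0,0,0],[0,0,0]],"fingers":[0.085,0.085,0.085,0.085,0.085]}'; python3 -m pendant '{"linear":[[0.014,0,-0.032],[0.014,0,-0.032],[0.014,0,-0.032],[0.014,0,-0.032],[0.014,0,-0.032]],"rotation":[[0,0,0],[0,0,0],[0,0,0],[0,0,0],[0,0,0]],"fingers":[0.085,0.085,0.085,0.085,0.085]}'; python3 -m pendant '{"linear":[[0.014,0,-0.032],[0.014,0,-0.032],[0.014,0,-0.032],[0.014,0,-0.032]],"rotation":[[0,0,0],[0,0,0],[0,0,0],[0,0,0]],"fingers":[0.085,0.085,0.085,0.085]}'
python3 - <<'E'
from h import *
for n in("wrist","top"):
    c=cam(n);cv2.imwrite(f"pics/{n}2.png",c["frame"])
E
```

```text
time_s: 1.6
position: [308.0, 417.3, 231.3]
ee_rot: [-90.0, -0.0, -0.0]
force: [1.2, -0.2, -0.7]
grip_width: 84.7
time_s: 2.02
position: [377.9, 257.1, 231.6]
ee_rot: [-90.0, -0.0, -0.1]
force: [-0.3, 0.2, 0.1]
grip_width: 84.9
time_s: 2.43
position: [447.7, 96.9, 231.7]
ee_rot: [-90.0, -0.1, -0.1]
force: [-0.5, 1.1, -0.4]
grip_width: 84.7
time_s: 2.85
position: [517.5, -63.3, 231.6]
ee_rot: [-90.0, -0.0, -0.1]
force: [0.3, -0.8, 0.7]
grip_width: 85.0
time_s: 3.18
position: [573.3, -191.4, 231.3]
ee_rot: [-90.0, -0.0, -0.1]
force: [0.5, 0.6, -0.3]
grip_width: 84.7
```

View pics/wrist2.png

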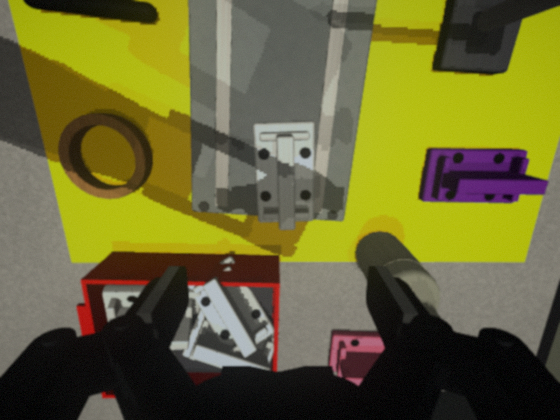

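```bash
python3 - <<'E'
from h import *
c=cam("wrist"); crop(c,"pics/w3.png",190,90,350,250,3.75)
P=lambda n,uv,z:print(n,np.round(unproj(c,uv,z),1))
P("sprayleft",(357,250),0);P("web near",(285,135),92);P("web far",(288,227),92);P("rimbin",(280,282),70)
for f in((255,124),(313,123)):P("foot",f,44)
t=cam("top");print(proj(t,[620,-250,0]));
for uv in((362,188),(380,194)):print(unproj(t,uv,0))
E
```

```text
sprayleft [ 681.1 -298.3    0. ]
web near [ 583.  -140.2   92. ]
web far [ 586.  -227.9   92. ]
rimbin [ 578.2 -302.7   70. ]
foot [ 553.5 -133.3   44. ]
foot [ 612.9 -132.8   44. ]
[np.float64(353.86113250030894), np.float64(210.9789124456817)]
[ 695.63067259 -277.81280527    0.        ]
[ 676.68869372 -335.34850808    0.        ]
```

View pics/w3.png

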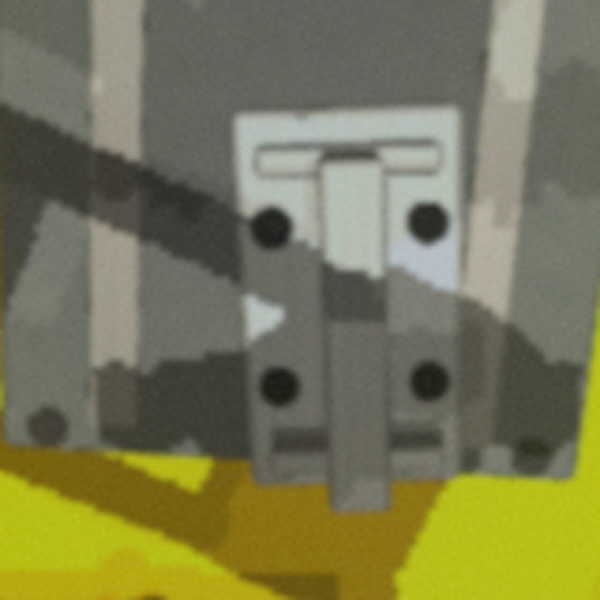

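View pics/top2.png

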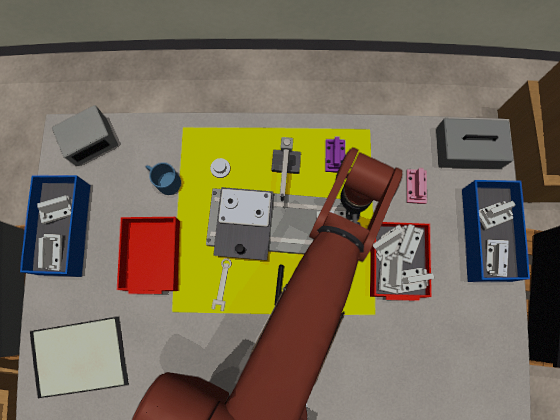

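```bash
python3 -m pendant '{"linear":[[0.004,0.03,0.004],[0.004,0.03,0.004],[0,0.03,0],[0,0.03,0],[0,0.03,0]],"rotation":[[0,0,0],[0,0,0],[0,0,0],[0,0,0],[0,0,0]],"fingers":[0.085,0.085,0.085,0.085,0.085]}';  python3 -m pendant '{"linear":[[0,0.014,0],[0,0.013,0],[0,0,0]],"rotation":[[0,0,0],[0,0,0],[0,0,0]],"fingers":[0.085,0.085,0.085]}'
python3 - <<'E'
from h import *
c=cam("wrist");cv2.imwrite("pics/w4.png",c["frame"])
c=cam("side");crop(c,"pics/s4.png",180,120,340,240,5)
E
```

```text
time_s: 3.8
position: [580.5, -179.7, 80.4]
ee_rot: [-90.0, -0.0, 0.0]
force: [0.3, -0.5, 0.1]
grip_width: 84.8
time_s: 4.05
position: [578.9, -180.0, 51.8]
ee_rot: [-89.9, 0.3, -0.0]
force: [-0.5, -0.7, -0.1]
grip_width: 84.7
```

View pics/w4.png

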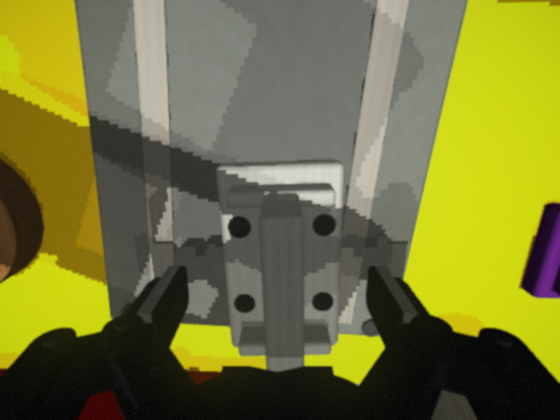

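View pics/s4.png

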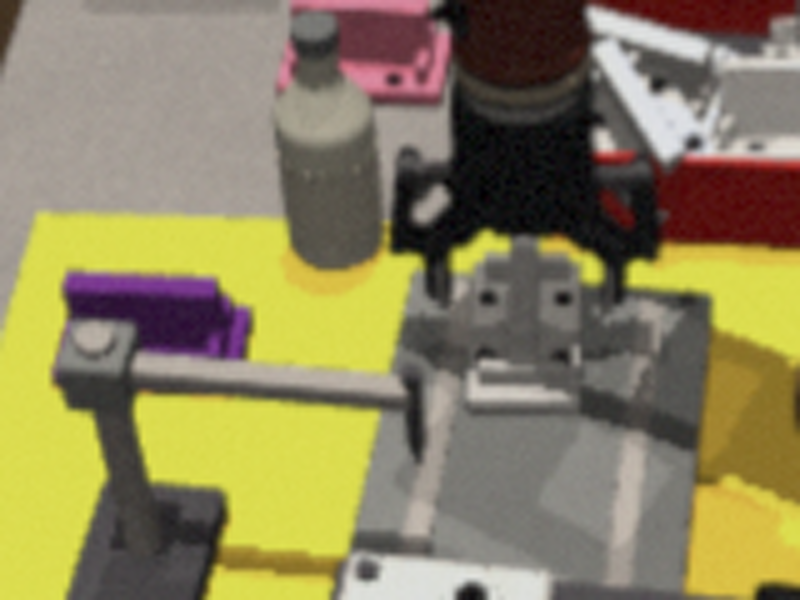

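```bash
python3 -m pendant '{"linear":[[0,0,0],[0,0,0],[0,0,0],[0,0,0],[0,0,0]],"rotation":[[0,0,0],[0,0,0],[0,0,0],[0,0,0],[0,0,0]],"fingers":[0.005,0.005,0.005,0.005,0.005]}' 70;  python3 -m pendant '{"linear":[[0,0,0],[0,0,0],[0,0,0],[0,0,0],[0,0,0]],"rotation":[[0,0,0],[0,0,0],[0,0,0],[0,0,0],[0,0,0]],"fingers":[0.005,0.005,0.005,0.005,0.005]}'
```

```text
time_s: 4.57
position: [581.3, -181.9, 55.1]
ee_rot: [-90.0, -0.1, -0.1]
force: [0.4, 0.2, 0.9]
grip_width: 25.2
time_s: 4.98
position: [581.4, -181.8, 54.9]
ee_rot: [-90.0, -0.1, -0.1]
force: [1.1, -0.5, 4.7]
grip_width: 14.9
```

```bash
python3 -m pendant '{"linear":[[0,0,0],[0,-0.005,0],[0,-0.015,0],[0,-0.02,0],[0,-0.02,0]],"rotation":[[0,0,0],[0,0,0],[0,0,0],[0,0,0],[0,0,0]],"fingers":[0.005,0.005,0.005,0.005,0.005]}';  python3 -m pendant '{"linear":[[0,-0.02,0],[0,-0.02,0],[0,-0.02,0],[0,-0.02,0],[0,-0.01,0]],"rotation":[[0,0,0],[0,0,0],[0,0,0],[0,0,0],[0,0,0]],"fingers":[0.005,0.005,0.005,0.005,0.005]}'
python3 - <<'E'
from h import *
c=cam("side");cv2.imwrite("pics/s5.png",c["frame"])
E
```

```text
time_s: 5.4
position: [578.1, -180.5, 111.8]
ee_rot: [-89.9, 0.4, -0.1]
force: [0.2, 1.0, -3.5]
grip_width: 15.3
time_s: 5.82
position: [580.7, -181.6, 205.4]
ee_rot: [-90.0, -0.0, -0.1]
force: [1.2, -0.2, -3.3]
grip_width: 15.3
```

View pics/s5.png

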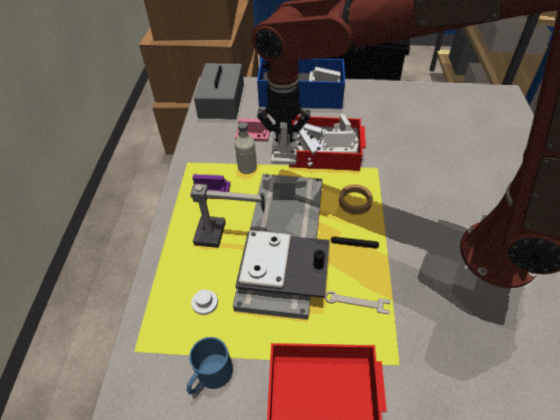

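```bash
python3 -m pendant '{"linear":[[-0.01,0,0.01],[-0.02,0,0.02],[-0.024,0,0.024],[-0.024,0,0.03],[-0.02,0,0.03]],"rotation":[[0,0,0],[0,0,0],[0,0,0],[0,0,0],[0,0,0]],"fingers":[0.005,0.005,0.005,0.005,0.005]}';  python3 -m pendant '{"linear":[[-0.01,0,0.03],[-0.005,0,0.03],[0,0,0.03],[0,0,0.03],[0,0,0.03]],"rotation":[[0,0,0],[0,0,0],[0,0,0],[0,0,0],[0,0,0]],"fingers":[0.005,0.005,0.005,0.005,0.005]}'; python3 -m pendant '{"linear":[[0,0,0.03],[0,0,0.03],[0,0,0.03],[0,0,0.03],[0,0,0.02]],"rotation":[[0,0,0],[0,0,0],[0,0,0],[0,0,0],[0,0,0]],"fingers":[0.005,0.005,0.005,0.005,0.005]}'
python3 - <<'E'
from h import *
c=cam("side");cv2.imwrite("pics/s6.png",c["frame"])
c=cam("wrist");cv2.imwrite("pics/w6.png",c["frame"])
c=cam("top");crop(c,"pics/t6.png",90,190,210,310,5)
E
```

```text
time_s: 6.28
position: [479.7, -66.3, 201.5]
ee_rot: [-89.9, 0.3, -0.2]
force: [-0.0, 0.3, -3.7]
grip_width: 15.8
time_s: 6.7
position: [466.3, 83.8, 202.2]
ee_rot: [-90.0, 0.2, -0.1]
force: [-0.0, 0.5, -3.2]
grip_width: 15.0
time_s: 7.12
position: [466.6, 224.6, 202.1]
ee_rot: [-90.0, 0.2, 0.0]
force: [-0.5, 0.6, -4.0]
grip_width: 15.1
```

View pics/s6.png

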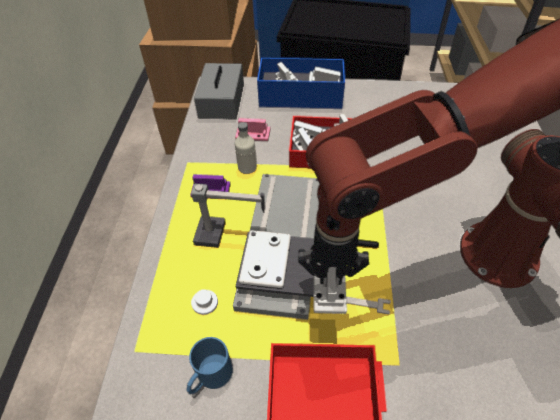

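View pics/w6.png

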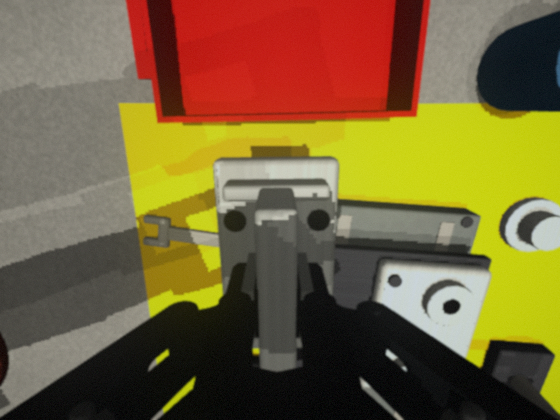

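View pics/t6.png

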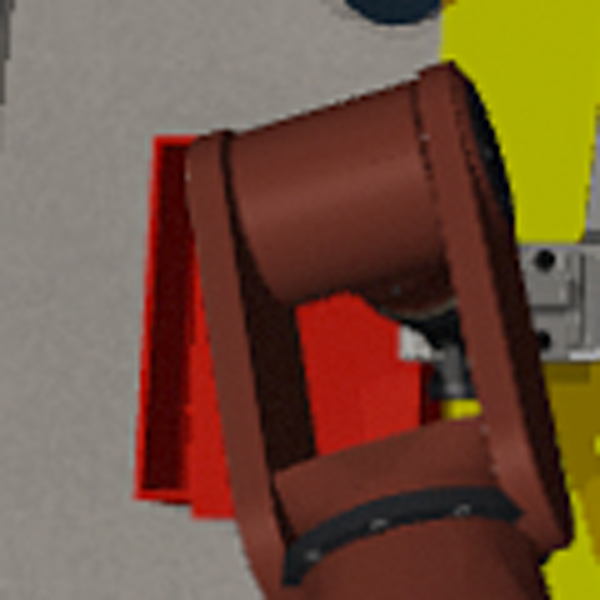

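```bash
python3 - <<'E'
from h import *
c=cam("wrist")
for uv in((157,121),(417,116),(150,60),(423,50)):print(unproj(c,uv,70))
S=cam("side")
for uv in((272,346),(377,347)):print(unproj(S,uv,70))
E
```

```text
[365.29152369 289.74298878  70.        ]
[585.24448657 293.93184768  70.        ]
[365.61503573 336.61181473  70.        ]
[582.53330834 343.72017578  70.        ]
[580.68723896 305.68203114  70.        ]
[359.43355364 297.97705761  70.        ]
```

```bash
python3 -m pendant '{"linear":[[0.002,0,0.032],[0,0,0.036],[0,0,0.036],[0,0,0.034],[0,0,0.02]],"rotation":[[0,0,0],[0,0,0],[0,0,0],[0,0,0],[0,0,0]],"fingers":[0.005,0.005,0.005,0.005,0.005]}';  python3 -m pendant '{"linear":[[0,0,0],[0,0.02,0],[0,0.03,0],[0,0.03,0],[0,0.02,0]],"rotation":[[0,0,0],[0,0,0],[0,0,0],[0,0,0],[0,0,0]],"fingers":[0.005,0.005,0.005,0.005,0.005]}'
python3 - <<'E'
from h import *
c=cam("side");cv2.imwrite("pics/s7.png",c["frame"])
c=cam("wrist");cv2.imwrite("pics/w7.png",c["frame"])
print(state()["position"],state()["force"])
E
```

```text
time_s: 7.78
position: [470.7, 382.1, 203.7]
ee_rot: [-89.9, 0.0, -0.1]
force: [-0.3, -1.1, -4.0]
grip_width: 15.4
time_s: 8.2
position: [469.3, 377.4, 100.8]
ee_rot: [-90.2, 0.2, -0.2]
force: [0.0, -0.8, -4.5]
grip_width: 14.8
[466.88551728 375.9163999   98.39752919] [-0.72368568 -0.44447803 -4.41049983]
```

View pics/s7.png

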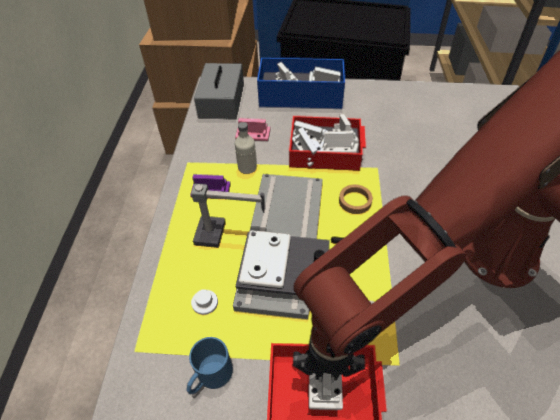

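View pics/w7.png

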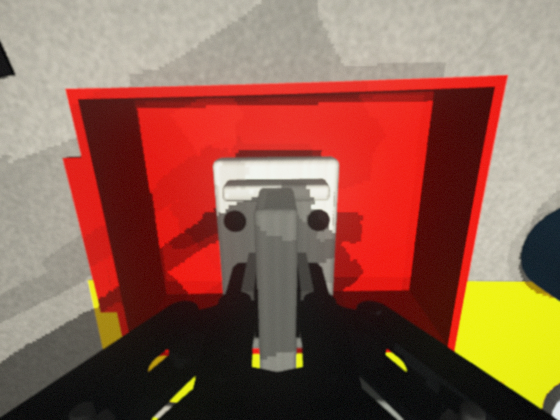

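```bash
python3 - <<'E'
from h import *
c=cam("wrist")
for uv in((70,90),(505,76),(450,347)):print(unproj(c,uv,70))
for uv in((135,100),(433,93),(411,290),(163,290)):print(unproj(c,uv,5))
print(state()["position"])
E
```

```text
[362.06454972 462.77984215  70.        ]
[581.19409041 468.15544303  70.        ]
[582.86613416 300.82467386  70.        ]
[365.71581806 458.622298     5.        ]
[576.92158615 462.27996158   5.        ]
[582.93944634 301.77154136   5.        ]
[366.56417396 301.17606085   5.        ]
[468.82591868 377.43423024 101.31041927]
```

```bash
python3 -m pendant '{"linear":[[0,0.02,0.001],[0,0.02,0.001],[0,0.014,0],[0,0.01,0],[0,0.005,0]],"rotation":[[0,0,0],[0,0,0],[0,0,0],[0,0,0],[0,0,0]],"fingers":[0.005,0.005,0.005,0.005,0.005]}';  python3 -m pendant '{"linear":[[0,0.001,0],[0,0.001,0],[0,0.001,0]],"rotation":[[0,0,0],[0,0,0],[0,0,0]],"fingers":[0.005,0.005,0.005]}'
```

```text
time_s: 8.77
position: [470.6, 381.9, 34.7]
ee_rot: [-90.0, 0.0, -0.1]
force: [-1.2, -0.1, -4.2]
grip_width: 15.1
time_s: 9.02
position: [471.7, 383.1, 33.5]
ee_rot: [-89.9, -0.1, -0.1]
force: [0.8, 0.3, -3.1]
grip_width: 15.2
```

```bash
python3 -m pendant '{"linear":[[0,0.0005,0],[0,0,0]],"rotation":[[0,0,0],[0,0,0]],"fingers":[0.005,0.005]}'
```

```text
time_s: 9.18
position: [471.2, 382.9, 32.6]
ee_rot: [-90.0, -0.1, -0.1]
force: [-0.2, 0.6, -2.9]
grip_width: 15.5
```

```bash
python3 -m pendant '{"linear":[[0,0.001,0],[0,0,0],[0,0.001,0],[0,0,0]],"rotation":[[0,0,0],[0,0,0],[0,0,0],[0,0,0]],"fingers":[0.005,0.005,0.005,0.005]}'
```

```text
time_s: 9.52
position: [470.8, 382.7, 29.9]
ee_rot: [-90.0, -0.0, -0.1]
force: [-0.2, -0.0, -2.0]
grip_width: 15.3
```

```bash
python3 -m pendant '{"linear":[[0,0.001,0],[0,0,0]],"rotation":[[0,0,0],[0,0,0]],"fingers":[0.005,0.005]}'
```

```text
time_s: 9.68
position: [470.8, 382.6, 29.9]
ee_rot: [-90.0, 0.0, -0.1]
force: [-1.8, -1.9, 4.2]
grip_width: 15.5
```

```bash
python3 -m pendant '{"linear":[[0,0,0],[0,0,0],[0,0,0],[0,0,0],[0,0,0]],"rotation":[[0,0,0],[0,0,0],[0,0,0],[0,0,0],[0,0,0]],"fingers":[0.03,0.05,0.07,0.085,0.085]}'; python3 -m pendant '{"linear":[[0,0,0],[0,0,0],[0,0,0],[0,0,0],[0,0,0]],"rotation":[[0,0,0],[0,0,0],[0,0,0],[0,0,0],[0,0,0]],"fingers":[0.085,0.085,0.085,0.085,0.085]}'
python3 - <<'E'
from h import *
c=cam("wrist");cv2.imwrite("pics/w8.png",c["frame"])
E
```

```text
time_s: 10.1
position: [470.8, 382.6, 28.8]
ee_rot: [-90.0, -0.0, -0.1]
force: [-0.3, -0.4, -0.7]
grip_width: 74.6
time_s: 10.52
position: [470.6, 382.5, 28.8]
ee_rot: [-90.0, 0.0, -0.1]
force: [-0.1, 0.3, 0.3]
grip_width: 84.9
```

View pics/w8.png

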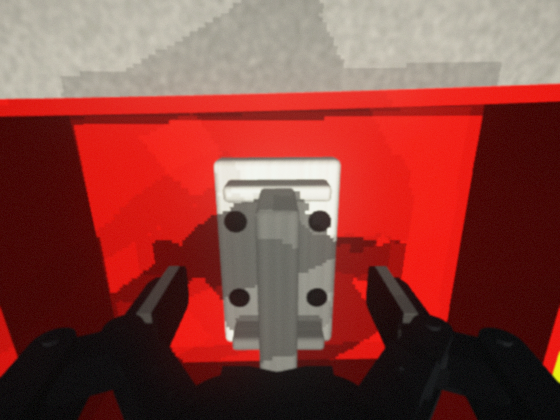

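```bash
python3 -m pendant '{"linear":[[0,-0.01,0],[0,-0.02,0],[0,-0.04,0],[0,-0.04,0],[0,-0.04,0]],"rotation":[[0,0,0],[0,0,0],[0,0,0],[0,0,0],[0,0,0]],"fingers":[0.085,0.085,0.085,0.085,0.085]}'
python3 - <<'E'
from h import *
c=cam("top");crop(c,"pics/t9.png",265,180,305,220,14)
a=cv2.imread("pics/t9.png")
c=cam("side");crop(c,"pics/s9.png",250,180,290,220,14)
cv2.imwrite("pics/s9full.png",c["frame"])
E
```

```text
time_s: 10.98
position: [470.1, 382.2, 180.6]
ee_rot: [-90.0, 0.0, -0.1]
force: [0.4, 0.7, 0.2]
grip_width: 85.1
```

View pics/t9.png

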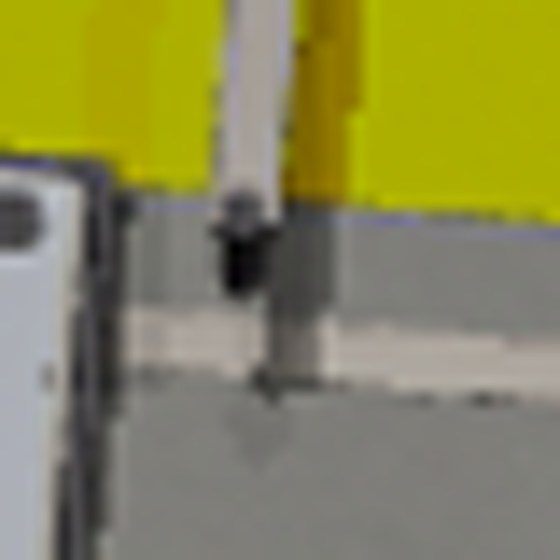

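View pics/s9.png

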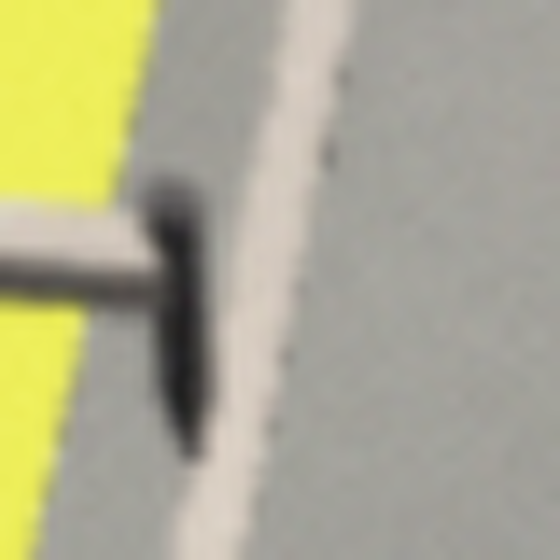

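View pics/s9full.png

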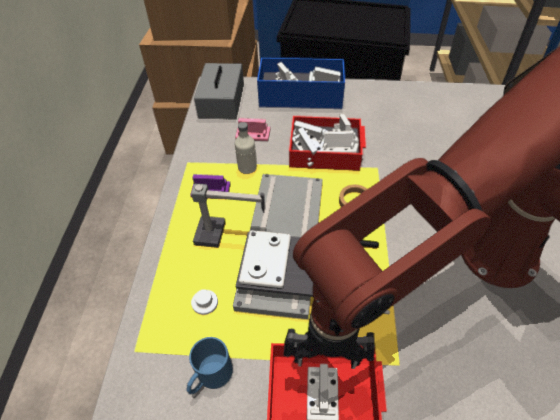

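```bash
python3 - <<'E'
from h import *
T=cam("top");S=cam("side")
print(unproj(T,(240.5/14+264.5,297.5/14+179.5),112),unproj(S,(192.5/14+249.5,460.5/14+179.5),112))
E
```

```text
[623.07830199 -21.43052852 112.        ] [625.7199357  -23.83493252 112.        ]
```

```bash
python3 -m pendant '{"linear":[[0.003,0,-0.02],[0.003,0,-0.034],[0.003,0,-0.034],[0.003,0,-0.034],[0.003,0,-0.034]],"rotation":[[0,0,0],[0,0,0],[0,0,0],[0,0,0],[0,0,0]],"fingers":[0.085,0.085,0.085,0.085,0.085]}'
python3 -m pendant '{"linear":[[0,0,-0.034],[0,0,-0.034],[0,0,-0.034],[0,0,-0.028],[0,0,0]],"rotation":[[0,0,0],[0,0,0],[0,0,0],[0,0,0],[0,0,0]],"fingers":[0.085,0.085,0.085,0.085,0.085]}'
python3 - <<'E'
from h import *
c=cam("wrist");cv2.imwrite("pics/w10.png",c["frame"]);print(state()["position"],state()["time_s"])
E
```

```text
time_s: 11.6
position: [483.5, 224.6, 176.5]
ee_rot: [-90.1, 0.2, -0.0]
force: [0.3, 0.0, 0.5]
grip_width: 85.4
time_s: 12.02
position: [483.5, 92.2, 176.6]
ee_rot: [-90.2, 0.3, -0.3]
force: [0.4, -0.0, 0.6]
grip_width: 85.2
[483.67827882  94.34860241 176.85013047] 12.0667
```

View pics/w10.png

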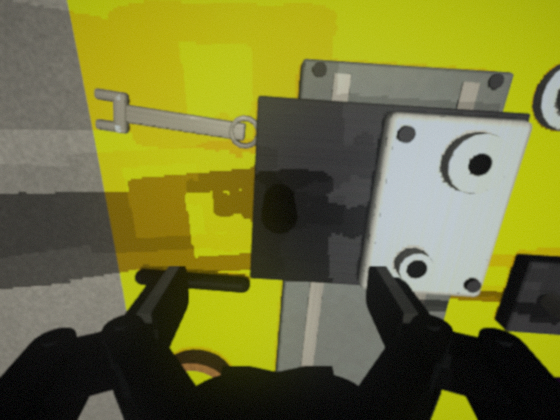

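```bash
python3 - <<'E'
from h import *
c=cam("wrist");crop(c,"pics/w11.png",250,170,310,250,7)
print(proj(c,[485,95.6,117]),proj(c,[485,95.6,67]),unproj(c,(480,164),97),unproj(c,(416,269),97))
E
```

```text
[np.float64(277.85865212513744), np.float64(223.77701227768836)] [np.float64(277.89764269404236), np.float64(202.50498079141624)] [629.20638443 132.82676746  97.        ] [595.25690816  48.58774999  97.        ]
```

View pics/w11.png

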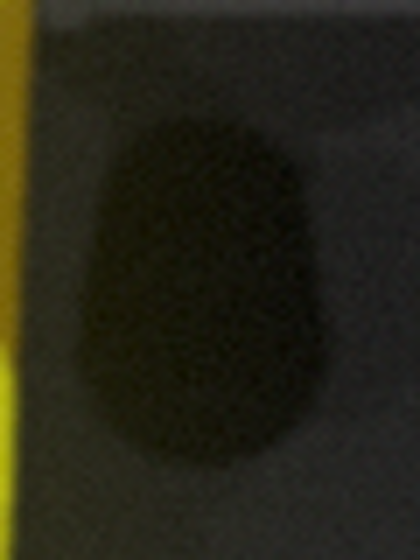

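```bash
python3 -m pendant '{"linear":[[0.001,0.03,0.001],[0,0.03,0],[0,0.025,0],[0,0.012,0],[0,0,0]],"rotation":[[0,0,0],[0,0,0],[0,0,0],[0,0,0],[0,0,0]],"fingers":[0.085,0.085,0.085,0.085,0.085]}'
python3 - <<'E'
from h import *
c=cam("wrist");cv2.imwrite("pics/w12.png",c["frame"]);s=state();print(s["position"],s["time_s"],s["force"])
E
```

```text
time_s: 12.53
position: [481.8, 98.7, 77.1]
ee_rot: [-90.0, 0.6, 0.0]
force: [-1.4, 0.1, -0.3]
grip_width: 85.2
[483.58182468  98.62880323  79.1780291 ] 12.5833 [-0.12119968  0.37297026  0.30096922]
```

View pics/w12.png

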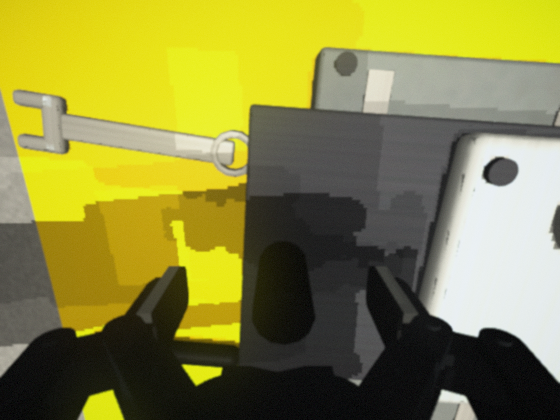

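```bash
python3 -m pendant '{"linear":[[0.0015,0,0],[0,0,0],[0,0,0],[0,0,0],[0,0,0]],"rotation":[[0,0,0],[0,0,0],[0,0,0],[0,0,0],[0,0,0]],"fingers":[0.015,0.015,0.015,0.015,0.015]}' 40;python3 -m pendant '{"linear":[[0,0,0],[0,0,0],[0,0,0],[0,0,0]],"rotation":[[0,0,0],[0,0,0],[0,0,0],[0,0,0]],"fingers":[0.015,0.015,0.015,0.015]}'
python3 - <<'E'
from h import *
s=state();print(s["position"],s["time_s"],s["force"])
c=cam("side");crop(c,"pics/s13.png",230,180,340,280,7)
E
```

```text
time_s: 13.0
position: [488.0, 97.6, 82.7]
ee_rot: [-90.0, -0.0, -0.1]
force: [2.9, -1.0, 9.0]
grip_width: 25.2
time_s: 13.33
position: [488.4, 97.5, 82.8]
ee_rot: [-90.0, -0.1, -0.1]
force: [-1.1, 0.3, 5.1]
grip_width: 25.1
[488.4393846   97.54563157  82.84006803] 13.3333 [-1.11992526  0.27623961  5.13207016]
```

View pics/s13.png

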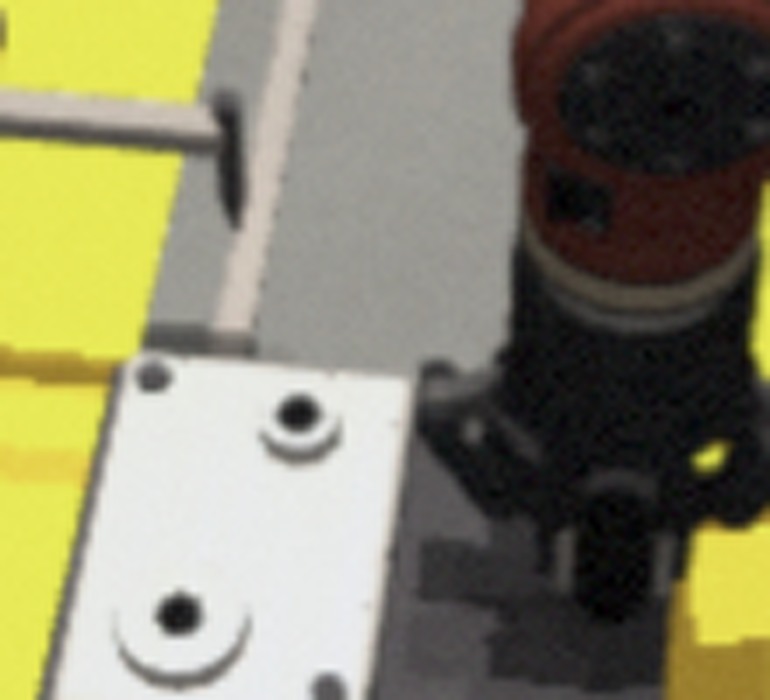

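```bash
cat > hole.py <<'E'
from h import *
import sys
# hole(u,v guess) -> darkest blob centroid in 12px window, side cam
def hole(c,u,v,r=6,z=97):
    g=cv2.cvtColor(c["frame"],cv2.COLOR_BGR2GRAY).astype(float)
    u0,v0=int(round(u)),int(round(v)); w=g[v0-r:v0+r+1,u0-r:u0+r+1]
    th=(w.min()+np.median(w))/2; m=(w<th).astype(np.uint8)
    n,l,st,ce=cv2.connectedComponentsWithStats(m); k=1+np.argmin(np.hypot(*(ce[1:]-r).T))
    q=(u0-r+ce[k][0],v0-r+ce[k][1]); return q,unproj(c,q,z),st[k][4]
if __name__=="__main__":
    S=cam("side"); T=cam("top")
    tip={"side":np.array([625.7,-23.8]),"top":np.array([623.1,-21.4])}
    for n,c,g in(("side",S,eval(sys.argv[1])),("top",T,eval(sys.argv[2]) if len(sys.argv)>2 else [])):
        for uv in g:
            q,p,a=hole(c,*uv); print(n,np.round(q,1),a,np.round(p[:2],1),"need",np.round(tip[n]-p[:2],1))
    s=state();print(s["time_s"],np.round(s["position"],1),np.round(s["force"],1))
    crop(S,sys.argv[3],230,180,340,280,7)
    if len(sys.argv)>4: crop(T,sys.argv[4],200,130,360,260,5)
E
python3 hole.py "[(272,238.6),(255,267.5)]" "[(230,200.5),(258,212)]" pics/s14.png pics/t14.png
```

```text
side [272.3 238.8] 22 [598.3  46. ] need [ 27.4 -69.8]
side [255.1 267.5] 29 [632.  129.8] need [  -6.3 -153.6]
top [230.  199.1] 23 [629.9 131.5] need [  -6.8 -152.9]
top [258.  210.3] 22 [596.9  47.7] need [ 26.2 -69.1]
13.4833 [488.5  97.5  82.8] [-1.6 -0.   4.9]
```

View pics/t14.png

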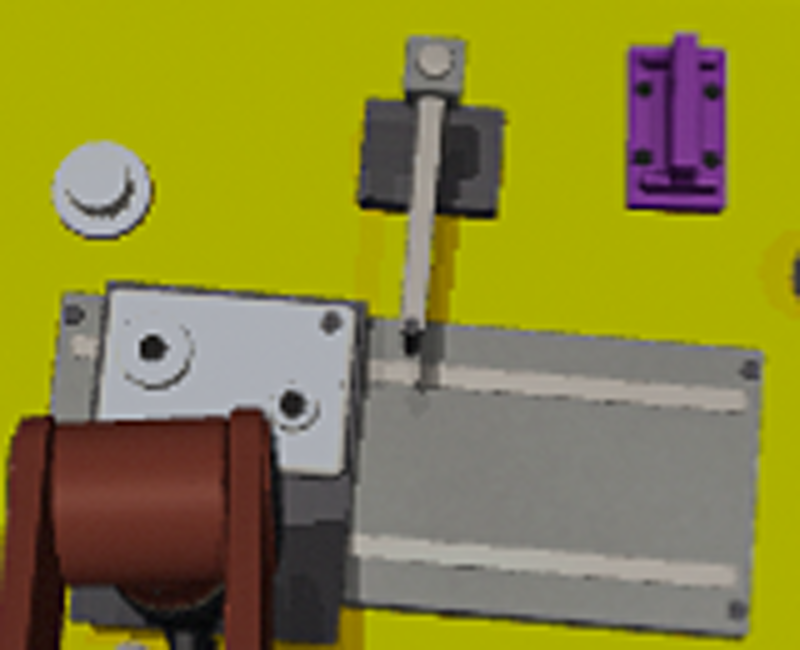

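```bash
python3 -m pendant '{"linear":[[0.003,0,-0.008],[0.006,0,-0.016],[0.006,0,-0.016],[0.006,0,-0.015],[0.004,0,-0.01]],"rotation":[[0,0,0],[0,0,0],[0,0,0],[0,0,0],[0,0,0]],"fingers":[0.015,0.015,0.015,0.015,0.015]}';python3 -m pendant '{"linear":[[0.002,0,-0.0045],[0,0,0],[0,0,0]],"rotation":[[0,0,0],[0,0,0],[0,0,0]],"fingers":[0.015,0.015,0.015]}'
python3 hole.py "[(262.5,215)]" "[]" pics/s15.png pics/t15.png
```

```text
time_s: 13.9
position: [513.8, 31.8, 82.9]
ee_rot: [-90.0, -0.1, -0.1]
force: [-1.6, 2.1, 6.7]
grip_width: 24.7
time_s: 14.15
position: [516.2, 27.0, 82.8]
ee_rot: [-90.1, -0.2, -0.1]
force: [2.0, -1.6, 4.9]
grip_width: 24.7
side [263.  215.5] 16 [627.3 -25.9] need [-1.6  2.1]
14.25 [516.2  27.5  82.8] [ 1.6 -1.4  5.6]
```

View pics/s15.png

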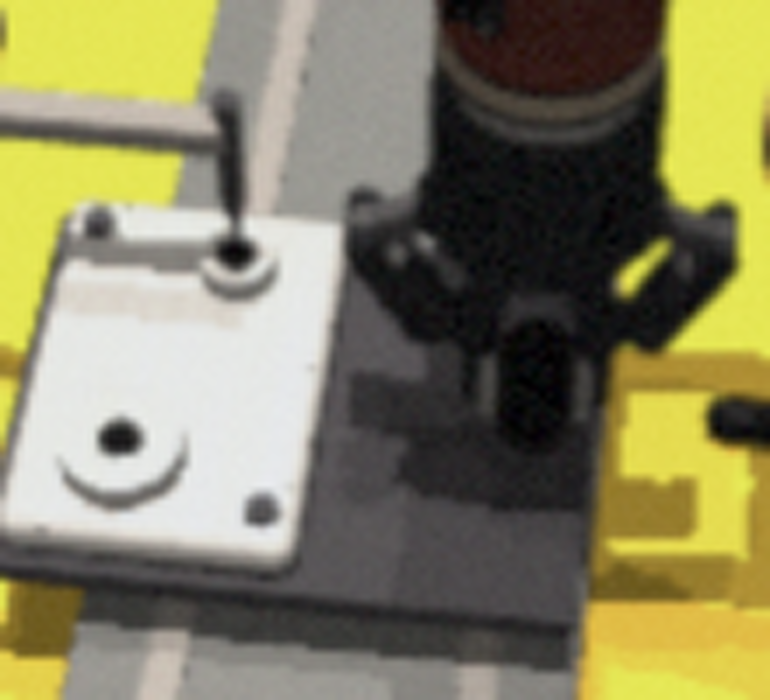

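View pics/t15.png

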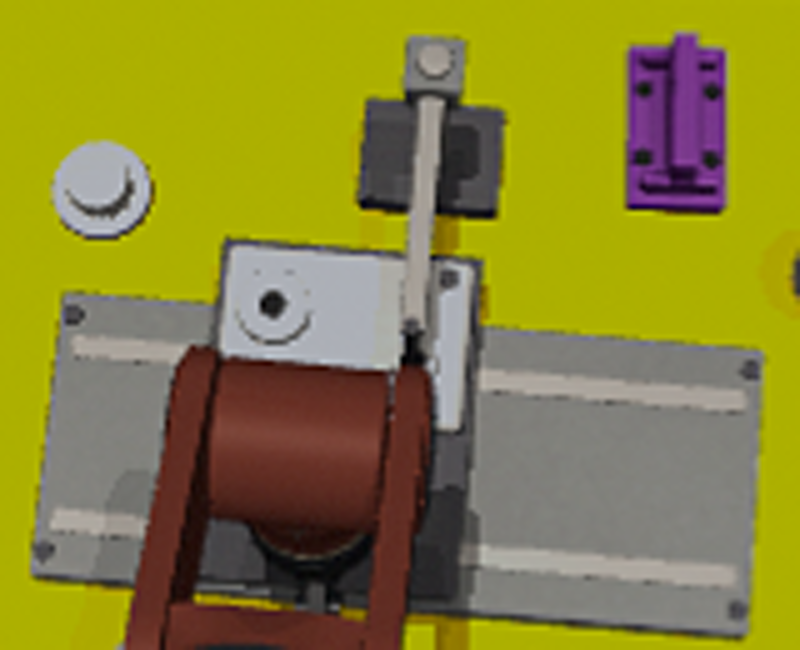

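```bash
python3 hole.py "[(246.6,242)]" "[(253.9,190.4)]" pics/s16.png
```

```text
side [246.6 242.2] 23 [659.7  59. ] need [-34.  -82.8]
top [254.  190.6] 21 [656.6  61.3] need [-33.5 -82.7]
14.35 [516.2  27.7  82.9] [ 1.1 -2.2  5.1]
```

```bash
for i in 1 2 3; do python3 -m pendant '{"linear":[[0,0,0],[0,0,0],[0,0,0],[0,0,0],[0,0,0]],"rotation":[[0,0,0],[0,0,0],[0,0,0],[0,0,0],[0,0,0]],"fingers":[0.015,0.015,0.015,0.015,0.015]}' | tail -3; done
python3 -m pendant '{"linear":[[-0.003,0,-0.008],[-0.006,0,-0.015],[-0.006,0,-0.015],[-0.006,0,-0.015],[-0.006,0,-0.015]],"rotation":[[0,0,0],[0,0,0],[0,0,0],[0,0,0],[0,0,0]],"fingers":[0.015,0.015,0.015,0.015,0.015]}';python3 -m pendant '{"linear":[[-0.004,0,-0.01],[-0.003,0,-0.005],[0,0,0],[0,0,0]],"rotation":[[0,0,0],[0,0,0],[0,0,0],[0,0,0]],"fingers":[0.015,0.015,0.015,0.015]}'
python3 hole.py "[(262.5,215)]" "[(282,203)]" pics/s17.png pics/t17.png
```

```text
ee_rot: [-90.0, -0.2, -0.1]
force: [1.3, -1.4, 4.3]
grip_width: 24.8
ee_rot: [-90.0, -0.2, -0.1]
force: [1.4, -1.9, 5.7]
grip_width: 25.1
ee_rot: [-90.0, -0.2, -0.1]
force: [1.5, -1.3, 5.0]
grip_width: 24.7
time_s: 16.02
position: [488.7, -40.0, 82.8]
ee_rot: [-89.9, -0.2, -0.1]
force: [3.1, 2.2, 6.7]
grip_width: 24.8
time_s: 16.35
position: [481.1, -56.1, 82.8]
ee_rot: [-90.1, -0.1, -0.1]
force: [-1.7, -1.3, 7.7]
grip_width: 25.0
side [263.6 216. ] 23 [625.7 -24.5] need [0.  0.7]
top [282.1 200.7] 31 [626.9 -22.6] need [-3.8  1.2]
16.45 [481.1 -55.8  82.8] [-1.6 -1.   8. ]
```

View pics/s17.png

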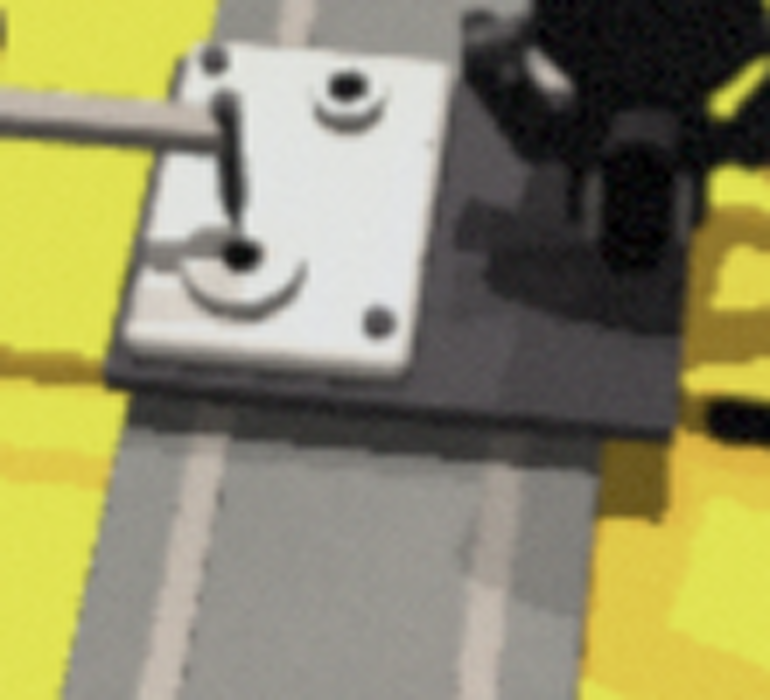

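View pics/t17.png

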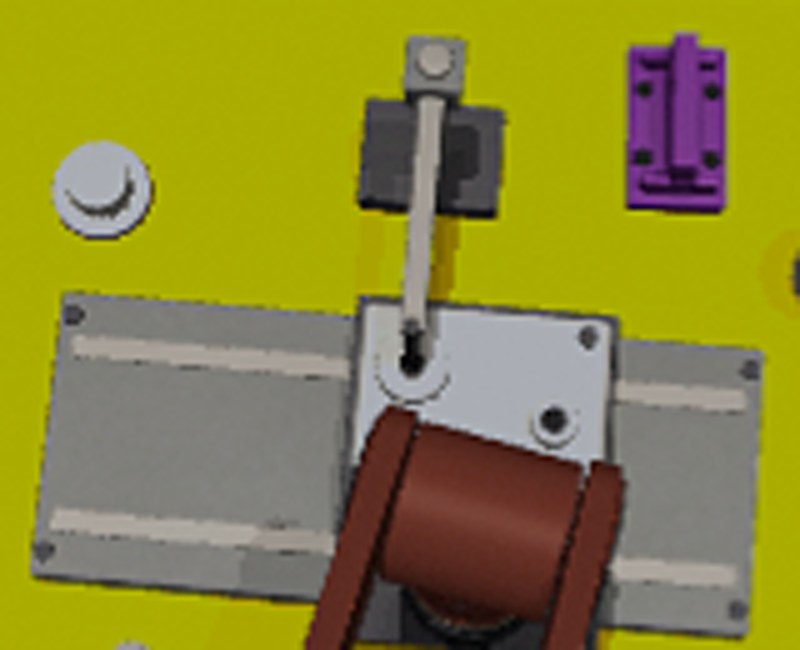

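```bash
python3 hole.py "[(279.5,192.2)]" "[(310.5,213.9)]" pics/s18.png
```

```text
side [279.1 192.2] 15 [ 591.5 -107.5] need [34.2 83.7]
top [310.2 213.8] 20 [ 588.6 -105.8] need [34.5 84.4]
16.55 [481.1 -55.7  82.8] [-1.8 -0.8  8.5]
```

```bash
python3 -m pendant '{"linear":[[0,0,0],[0,0,0],[0,0,0],[0,0,0],[0,0,0]],"rotation":[[0,0,0],[0,0,0],[0,0,0],[0,0,0],[0,0,0]],"fingers":[0.04,0.06,0.085,0.085,0.085]}'; python3 -m pendant '{"linear":[[0,0,0],[0,0,0],[0,0,0],[0,-0.01,0],[0,-0.02,0]],"rotation":[[0,0,0],[0,0,0],[0,0,0],[0,0,0],[0,0,0]],"fingers":[0.085,0.085,0.085,0.085,0.085]}'; python3 -m pendant '{"linear":[[0,-0.03,0],[0,-0.03,0],[-0.01,-0.03,0],[-0.02,-0.02,0],[-0.03,0,0]],"rotation":[[0,0,0],[0,0,0],[0,0,0],[0,0,0],[0,0,0]],"fingers":[0.085,0.085,0.085,0.085,0.085]}';  python3 -m pendant '{"linear":[[-0.03,0,0],[-0.03,0,0],[-0.02,0,0],[0,0,0],[0,0,0]],"rotation":[[0,0,0],[0,0,0],[0,0,0],[0,0,0],[0,0,0]],"fingers":[0.085,0.085,0.085,0.085,0.085]}'
python3 hole.py "[(279.5,192.2),(264,216)]" "[(310.5,213.9),(282,203)]" pics/s19.png pics/t19.png
python3 - <<'E'
from h import *
for n in("top","side"):
    c=cam(n);cv2.imwrite(f"pics/{n}20.png",c["frame"])
E
```

```text
time_s: 16.97
position: [479.9, -54.8, 81.2]
ee_rot: [-90.0, 0.1, -0.1]
force: [-0.1, 1.0, -0.3]
grip_width: 83.3
time_s: 17.38
position: [478.0, -54.4, 110.0]
ee_rot: [-89.9, 0.4, -0.1]
force: [-0.7, 0.5, 0.6]
grip_width: 84.9
time_s: 17.8
position: [425.1, -56.2, 229.0]
ee_rot: [-90.2, -0.7, -0.0]
force: [0.8, -0.5, -0.2]
grip_width: 85.0
time_s: 18.22
position: [340.4, -54.9, 222.5]
ee_rot: [-90.0, -0.1, -0.1]
force: [0.2, -0.3, 0.2]
grip_width: 84.9
side [279.3 192.1] 14 [ 591.1 -107.7] need [34.6 83.9]
side [263.5 215.9] 24 [625.9 -24.7] need [-0.2  0.9]
top [310.2 213.8] 20 [ 588.6 -105.8] need [34.5 84.4]
top [282.1 200.7] 31 [626.9 -22.6] need [-3.8  1.2]
18.3167 [341.5 -55.  222.7] [ 0.8  0.9 -0.2]
```

View pics/top20.png

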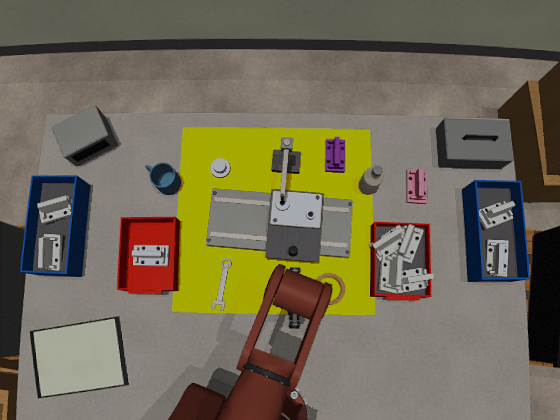

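View pics/side20.png

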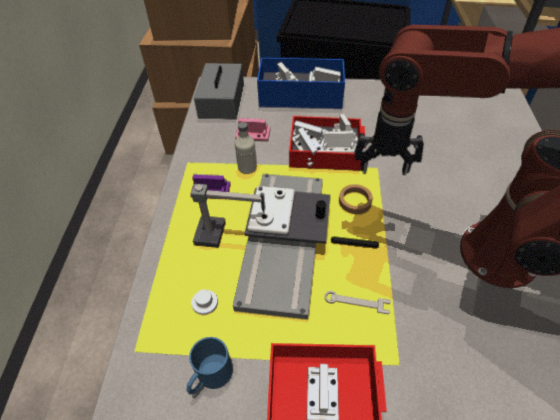

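View pics/t19.png

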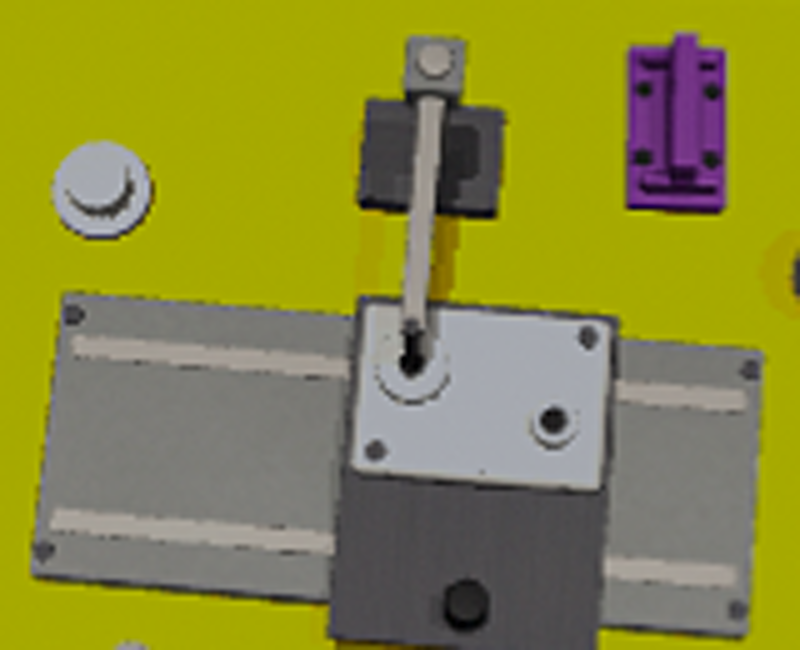

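```bash
python3 -c "
from station import *
print(sign_off())"
```

```text
the job is handed in; nothing more can be done
None
```

The job is done and handed in at about 18 s of the 61 s allowed. `sign_off()` reports no verdict.

- **Bracket:** I gripped it by its web, lifted it off the bed and lowered it onto the bin floor until I felt contact. Then I released it. The last pictures show it upright near the centre of the empty red bin.
- **Small boss:** I moved the stage by the grip post and stopped it there for more than a second. The small hole was about 1 mm from the pointer tip. The tip hid part of the hole, so I worked this out from the large hole's position.
- **Large boss:** I moved on, let go and backed the arm off. Measured from the small hole in both cameras, the large hole is about 1 mm from the tip. The side camera's direct view agrees, also at about 1 mm.
- **A check that disagreed:** The top camera's direct view of the large hole gave about 4 mm. There the dark pointer tip merges with the hole, so I trusted the other readings. All are inside 8 mm.
- **Everything else:** Closing the gripper on the post pushed the stage about 4 mm in x, after the bracket had been released, and the later moves allowed for it. In the last pictures the bystanders look unmoved, though I did not measure them, and the gripper is clear of everything.

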